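# Complete the pairs in the plumber's stock crate

## Robot

A 7-joint arm with a two-finger parallel gripper is mounted at the origin on the work surface. World frame = base frame: x ahead of the robot, y to its left, z up, the work surface at z = 0. Lengths are in m, angles in rad, forces in N, time in s.
With the tool pointing down it reaches from about 0.4 to 0.85 m from the base axis. Payload 10.4 kg.
Tool frame: the origin (TCP) lies at the very end of the fingers, on their centre line; the grasp point (between the pads) lies 19 mm behind it (robot.grasp_offset is the distance from the TCP to the grasp point, in m); z points along the fingers, y is the line along which they close (so a half turn about z gives the same grasp; the last joint's range is limited). The gripper opens to 87 mm and grips with 3 to 60 N. Pads are 19 mm wide; open, the fingers measure 117 mm over their backs; the gripper's body (75 mm by 190 mm) begins 51 mm behind the grasp point.
Start: joints at [-1.231, 0.332, -0.065, 1.46, 0.022, 1.35, -0.088], TCP at [0.222, 0.584, 0.223] pointing down, gripper open.
Joint ranges: [-2.6, 2.6], [-0.5, 2.12], [-1.47, 1.34], [0.16, 2.42], [-1.27, 4.41], [0.06, 2.06], [-2.6, 2.6]. Speed limits (rad/s): [2.22, 2.22, 2.79, 2.79, 3.14, 3.14, 3.14].

## Interface

Orientations are given as a unit quaternion [x, y, z, w].
In Python, from bench import readout, optics, robot gives the robot as it stands.
- The arm moves only by the shell command python3 -m handwheel 'ROWS' [FORCE]. ROWS is JSON, a list of rows, each an object with "linear": the shift along the tool's x, y, z in cm, a list of three; "rotation": the turn, a rotation vector about the tool's x, y, z in degrees, a list of three; "fingers": the closure in counts, from 0 (fully open) to 255 (shut). A call has 1 to 10 rows; each row shifts and turns the commanded pose from where the row before left it, along the tool's axes as they then stand; what a row does not reach is not made up. A row lasts 1/10 s, in which the tool goes at most 50 mm and 8.59 degrees, less where a joint would pass 70% of its speed; a pose out of reach is approached as far as the arm can. A call with a gripper value outside its range is refused whole. The fingers move at their own pace and stop on an object; FORCE is the grip in N (left out, the last holds). Time passes only in rows, so rows that do not move let the fingers close. It gives the time, the measured TCP pose, the force, the opening and the grip force at its end, in the units of the state.
- readout.state(): the state, without advancing time (a new reading comes with each control period).
- optics.camera(name): name is "side" or "top"; returns a dict with "img" (420x560x3 uint8, blue, green, red), "K" (3x3 intrinsics, pixels), "k1" (the pictures are not rectified: a ray, as slopes to the right and down, at radius r is drawn at 1 + k1 r^2 times it, then the intrinsics apply), "rvec" (rotation vector, rad) and "tvec" (3), from world to camera coordinates, as OpenCV has them. Camera axes: x right, y down, z forward; pixel columns grow to the right and rows downward; lengths in m; the calibration is good to about 2 mm. A picture is of the moment at which its call begins. There is no depth.
- robot.sign_off(): hands the job in; it is judged then, once.
The state is a dict: "time": time; "joint_positions": joint angles; "joint_velocities": joint speeds; "tau": joint torques, N m; "ee_pos": TCP position; "eef_rot": TCP orientation; "wrist_force": force on the tool from outside, world axes, zero at the start; "moment": the same for the moment, N m; "opening": finger opening in m; "grip_force": force on a finger pad.
Only numpy, scipy, OpenCV 4.12 (cv2) and the standard library are available. Lean on these libraries where they do the work, as an engineer would, in place of code of your own. Each camera call takes 0.05 s, during which the arm holds its last target. There are 200 camera calls.

## Task

Swing the bench lamp to one side so that its shade no longer hangs over the crate. Then take the blue tin and the orange bottle that stand on the bench and set each down gently, upright, in the empty cell directly beside the one of its own kind, without shoving the crate, tipping the stock in it or disturbing the other things on the bench.

Things in the scene. Friction and masses are not known exactly. Their poses are not given: they have to be found in the camera images.
- crate: Open plywood crate, loose, 1.8 kg, 178 mm (its x) by 264 mm (its y), 50 mm tall, all walls and dividers 6 mm thick and 50 mm tall, floor 6 mm thick. Six cells, each 80 by 80 mm inside, 86 mm apart: two rows (near and far) of three. Origin: centre of the underside, on the bench. Its x axis points from the near row (empty, the robot's side) to the far row (filled), z up.
- near0 (a point): Centre of the floor (6 mm above the bench) of cell 0 of the crate's near row, empty at the start; its partner is far0, directly beside it in the crate's +x. Axes as the crate's.
- near1 (a point): Centre of the floor (6 mm above the bench) of cell 1 of the crate's near row, empty at the start; its partner is far1, directly beside it in the crate's +x. Axes as the crate's.
- near2 (a point): Centre of the floor (6 mm above the bench) of cell 2 of the crate's near row, empty at the start; its partner is far2, directly beside it in the crate's +x. Axes as the crate's.
- far0 (a point): Centre of the floor of cell 0 of the crate's far row, filled at the start; partner of near0. Axes as the crate's.
- far1 (a point): Centre of the floor of cell 1 of the crate's far row, filled at the start; partner of near1. Axes as the crate's.
- far2 (a point): Centre of the floor of cell 2 of the crate's far row, filled at the start; partner of near2. Axes as the crate's.
- blue_tin: Blue tin standing on the bench, to be put in the crate: cylinder 58 mm across and 87 mm tall (pale band, steel rims), then a black screw cap 32 mm across, 104 mm tall in all; 0.22 to 0.45 kg. Origin: centre of its underside; z along its axis, up.
- orange_bottle: Orange plastic bottle standing on the bench, to be put in the crate: cylinder 54 mm across and 87 mm tall (pale band), then a white cap 24 mm across, 108 mm tall in all; 0.18 to 0.36 kg. Origin: centre of its underside; z along its axis, up.
- blue_in_crate: The blue tin already in the crate's far row (in any of its three cells), same shape as blue_tin. Origin: centre of its underside, z up. Stays there.
- orange_in_crate: The orange bottle already in the crate's far row (in any of its three cells), same shape as orange_bottle. Origin: centre of its underside, z up. Stays there.
- green_in_crate: Green tin with a lever lid, 60 mm across, 98 mm tall, in the crate's far row (in any of its three cells). Origin: centre of its underside, z up. Stays there; the cell beside it stays empty.
- lamp_grip (a point): Middle of the black rubber sleeve on the boom, on its centre line, 300 mm above the bench. Sleeve 20 mm thick, 80 mm long, along the boom; the bare white boom is 15 mm thick. The boom is level and straight: the swivel axis lies on the horizontal line from lamp_shade through this point, 180 mm beyond it. Swivel hub 34 mm across, top at 318 mm; the foot below it, a disc 150 mm across, stays put.
- lamp_shade (a point): Centre of the underside of the lamp's white shade, a cone 120 mm across with an orange rim, 290 mm from the vertical swivel axis at the column; underside 200 mm above the bench, cone top 256 mm, joint ball on the boom's end up to 313 mm. The boom swings level, to either side (1.5 rad or more each way), stays where it is left, and takes about 2 to 3 N at the sleeve to move.
- spray_can: Aerosol can with a red band and a white cap, 53 mm across, 150 mm tall, standing on the bench; leave alone. Origin: centre of its underside.
- wrench: Steel wrench, 190 mm long, lying on the bench; leave alone. Origin: its middle, on the bench; x along it.
- tape_roll: White roll of thread tape, 56 mm across, 19 mm tall, lying flat on the bench; leave alone. Origin: centre of its underside.
- elbow: Brass pipe elbow, about 50 mm, lying on the bench; leave alone. Origin: under its bend.

How it is judged:
On the way, in this order (a step that is already met when the one before it is completed fails the run):
1. the lamp's shade is swung clear of the crate ((y of lamp_shade in the frame of crate above 0.172 m or y of lamp_shade in the frame of crate below -0.172 m or x of lamp_shade in the frame of crate above 0.13 m or x of lamp_shade in the frame of crate below -0.13 m)), for 0.2 s.
2. the blue tin and the orange bottle each stand in the empty cell directly beside their own kind (((horizontal distance between blue_tin and near0 below 0.02 m and horizontal distance between blue_in_crate and far0 below 0.02 m) or (horizontal distance between blue_tin and near1 below 0.02 m and horizontal distance between blue_in_crate and far1 below 0.02 m) or (horizontal distance between blue_tin and near2 below 0.02 m and horizontal distance between blue_in_crate and far2 below 0.02 m)) and z of each of blue_tin, orange_bottle in the frame of crate below 0.011 m and angle between each of blue_tin, orange_bottle's own z axis and vertical below 0.1 rad and linear speed of each of blue_tin, orange_bottle below 0.03 m/s and ((horizontal distance between orange_bottle and near0 below 0.02 m and horizontal distance between orange_in_crate and far0 below 0.02 m) or (horizontal distance between orange_bottle and near1 below 0.02 m and horizontal distance between orange_in_crate and far1 below 0.02 m) or (horizontal distance between orange_bottle and near2 below 0.02 m and horizontal distance between orange_in_crate and far2 below 0.02 m))), for 0.2 s.
At the end, for the whole second after the job is handed in: Shade clear of the crate (its centre over 172 mm to a side of the crate's centre, or 130 mm beyond it; crate frame). Blue tin and orange bottle released, at rest, upright within 0.1 rad, on the floor of the cell beside their own kind, within 20 mm of its centre; the crate's own stock upright (all of step 2 and (y of lamp_shade in the frame of crate above 0.172 m or y of lamp_shade in the frame of crate below -0.172 m or x of lamp_shade in the frame of crate above 0.13 m or x of lamp_shade in the frame of crate below -0.13 m) and angle between each of blue_in_crate, orange_in_crate, green_in_crate's own z axis and vertical below 0.1 rad); the robot touches nothing.
It fails at once if the crate is shoved by more than 40 mm (distance of crate from where it was at the start of the episode above 0.04 m).
It fails at once if stock already in the crate is tipped by more than 0.35 rad or moved by more than 60 mm (angle between any of blue_in_crate, orange_in_crate, green_in_crate's own z axis and vertical above 0.35 rad or distance of any of blue_in_crate, orange_in_crate, green_in_crate from where it was at the start of the episode above 0.06 m).
It fails at once if another thing on the bench is moved by more than 40 mm (distance of any of spray_can, wrench, tape_roll, elbow from where it was at the start of the episode above 0.04 m).
It fails at once if the tin or bottle is dropped or rammed into the crate (more than 50 N between them) (contact force between any of blue_tin, orange_bottle and crate above 50 N).
It also fails if it takes over 72 s, if anything falls off the work surface, if the arm or the gripper's body presses on something with over 40 N, if the wrist force passes 120 N, or if a joint passes its speed limit or range.

## Working session

There is one attempt and no reset: what is moved stays moved. The work goes in short steps, Python scripts to look and compute and a shell command to move; the robot and the scene stay as the last step left them, time stands still between calls to the robot, and variables do not carry over. Pictures are saved under pics/ and viewed, at most 10 in all, crops included, and the job is handed in when it is done.

```bash
ls; mkdir -p pics; cat > h.py <<'E'
import numpy as np,cv2
from bench import readout,optics,robot
def cam(n):
    c=optics.camera(n); c={k:(np.array(v) if k!='k1' else float(v)) for k,v in c.items()}; return c
def ray(c,uv):
    uv=np.atleast_2d(np.array(uv,float)); K=c['K']; d=np.array([c['k1'],0,0,0,0])
    p=cv2.undistortPoints(uv.reshape(-1,1,2),K,d).reshape(-1,2)
    R=cv2.Rodrigues(c['rvec'])[0]; o=-R.T@c['tvec'].reshape(3)
    v=np.c_[p,np.ones(len(p))]@R
    return o,v
def plane(c,uv,z):
    o,v=ray(c,uv); return o+v*((z-o[2])/v[:,2])[:,None]
def proj(c,X):
    return cv2.projectPoints(np.atleast_2d(np.array(X,float)),c['rvec'],c['tvec'],c['K'],np.array([c['k1'],0,0,0,0]))[0].reshape(-1,2)
def tri(c1,a,c2,b):
    o1,v1=ray(c1,a);o2,v2=ray(c2,b);v1=v1[0]/np.linalg.norm(v1[0]);v2=v2[0]/np.linalg.norm(v2[0])
    s=np.linalg.lstsq(np.c_[v1,-v2],o2-o1,rcond=None)[0]
    p,q=o1+s[0]*v1,o2+s[1]*v2
    return (p+q)/2,np.linalg.norm(p-q)
E
python3 - <<'E'
from h import *
for n in('top','side'):
    c=cam(n);cv2.imwrite(f'pics/{n}0.png',c['img']);print(n,ray(c,[[280,210]]),c['K'],c['k1'])
print(readout.state())
E
```

```text
pics
top (array([0.37603583, 0.01738918, 1.5202802 ]), array([[ 0.12610764, -0.02120804, -0.99198364]])) [[487.4534908    0.         277.64542567]
 [  0.         487.4534908  219.26291054]
 [  0.           0.           1.        ]] -0.05945155420875497
side (array([ 0.99248056, -0.52870364,  1.06599893]), array([[-0.41399628,  0.4733367 , -0.77756611]])) [[481.29592086   0.         276.61737842]
 [  0.         481.29592086 209.7729243 ]
 [  0.           0.           1.        ]] -0.0016641703920920925
{'time': 0.1, 'joint_positions': array([-1.23060849,  0.33280206, -0.06470053,  1.46084436,  0.02157628,
        1.34992221, -0.08851397]), 'joint_velocities': array([-1.38578581e-03, -9.17957205e-04,  6.19541445e-04, -1.70998204e-03,
       -9.20555129e-04, -6.69624568e-05,  4.41605900e-04]), 'tau': array([ 2.95668666e-03, -6.24538422e+01,  2.54497753e-02, -3.90721714e+01,
       -6.14412571e-02,  3.64041841e-02,  4.83670090e-05]), 'ee_pos': array([0.22167288, 0.58399388, 0.22184383]), 'eef_rot': array([ 1.80400634e-01,  9.83593005e-01, -6.33308494e-04, -9.81826532e-05]), 'wrist_force': array([ 0.3564146 , -0.90336154, -0.47394161]), 'moment': array([-0.02801906, -0.02024637,  0.03285745]), 'grip_force': 0.0, 'opening': 0.08701027016444596}
```

View pics/top0.png

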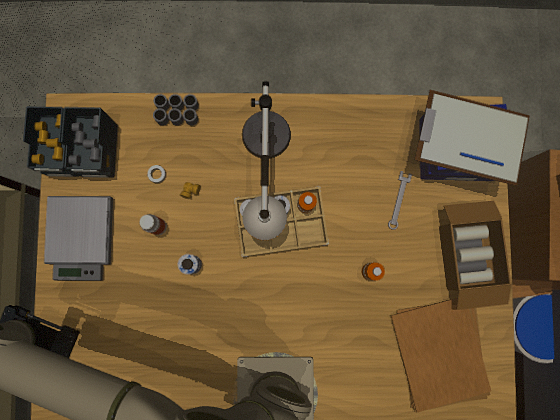

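View pics/side0.png

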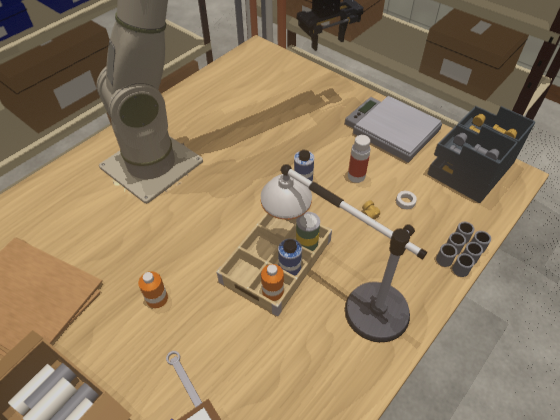

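The top view shows the shade over the crate (265,215), the boom running straight up to the hub (265,102), the sleeve at about (265,170), the blue tin at (189,264), the orange bottle at (374,271) and the crate corners at about (235,196), (320,188), (328,245) and (243,256). The side view shows the far row as orange at the -y end, blue in the middle and green at the +y end.

```bash
python3 - <<'E'
from h import *
t=cam('top');s=cam('side')
def comp(c,m,lab,amin=25):
    n,_,st,ce=cv2.connectedComponentsWithStats(m.astype(np.uint8))
    for i in range(1,n):
        if st[i,4]>=amin: print(lab,ce[i].round(1),st[i])
for n,c in(('top',t),('side',s)):
    h=cv2.cvtColor(c['img'],cv2.COLOR_BGR2HSV);H,S,V=cv2.split(h)
    comp(c,(H<14)&(S>190)&(V>120),n+' orange')
    comp(c,(H>105)&(H<128)&(S>90)&(V>50),n+' blue')
    comp(c,(V<45),n+' dark',40)
print('hub',plane(t,[[265,102]],.318),'ball',plane(t,[[264,214]],.313),'sleeve ends',plane(t,[[265.5,157],[264.5,185]],.31))
print('corners',plane(t,[[235,196],[320,188],[328,245],[243,256]],.05))
print('tin',plane(t,[[189,264]],.104),'bot',plane(t,[[374,271]],.108),'spray',plane(t,[[149,220]],.15))
for a,b,l in(([189,264],[305,155],'tin cap'),([376,269],[148,275],'bottle cap'),([264,214],[286,169],'ball'),([265,171],[325,192],'sleeve')):print(l,tri(t,a,s,b))
E
```

```text
top orange [308.2 199.7] [299 192  17  18  99]
top orange [377.5 271.4] [370 263  14  17  73]
top blue [501.  105.8] [492 104  15   5  35]
top blue [481.5 158.7] [461 153  43  13 107]
top blue [536.6 326.8] [ 516  295   39   65 1997]
top dark [23.9  0.3] [ 5  0 41  2 54]
top dark [529.7   3.5] [513   0  36   9 158]
top dark [265.2 101.7] [259  95  13  15 149]
top dark [159.5  99.9] [155  96  10   9  75]
top dark [174.5 100. ] [170  96  10   9  76]
top dark [189.6 100. ] [185  96  10   9  73]
top dark [165.1 106.2] [157 101  13  10  40]
top dark [ 35.9 128.1] [ 24 107  37  64 799]
top dark [ 88.4 140.8] [  41  108   77   69 2095]
top dark [159.  114.4] [154 110  11  10  75]
top dark [174.  114.5] [170 110   9  10  74]
top dark [189.  114.6] [185 110   9  10  71]
top dark [163.8 121.2] [158 115  11  11  49]
top dark [421.1 122.6] [419 114   6  21  51]
top dark [178.1 121.7] [172 117  11   9  44]
top dark [192.9 121.5] [186 117  12   8  42]
top dark [270.8 134.4] [269 122   8  32 116]
top dark [266.9 160.8] [243 124  48  62 307]
top dark [442.6 172.9] [420 161  74  20 478]
top dark [ 10
[... 1525 characters left out ...]
8 0.31      ]
 [0.59310906 0.03067398 0.31      ]]
corners [[ 0.60526905  0.12320163  0.05      ]
 [ 0.63147454 -0.13639316  0.05      ]
 [ 0.45700499 -0.15951715  0.05      ]
 [ 0.42295072  0.09694149  0.05      ]]
tin [[0.39741327 0.24998078 0.104     ]] bot [[ 0.37875198 -0.28588052  0.108     ]] spray [[0.51999711 0.35834438 0.15      ]]
tin cap (array([0.40011819, 0.2529132 , 0.10231495]), np.float64(0.007486313082618086))
bottle cap (array([ 0.383341  , -0.29144   ,  0.11730612]), np.float64(0.003952732140446564))
ball (array([0.52064089, 0.03174198, 0.30278947]), np.float64(0.00047233061007649857))
sleeve (array([0.62921576, 0.02963125, 0.30875916]), np.float64(2.825228313849317e-05))
```

```bash
python3 -m handwheel '[{"linear":[0,0,-1.5],"rotation":[0,0,8.07],"fingers":255},{"linear":[0,0,-1.5],"rotation":[0,0,8.07],"fingers":255},{"linear":[0,0,-1.3],"rotation":[0,0,8.07],"fingers":255},{"linear":[-4,-0.3,0],"rotation":[0,0,0],"fingers":255},{"linear":[-4,-0.3,0],"rotation":[0,0,0],"fingers":255},{"linear":[-4,-0.3,0],"rotation":[0,0,0],"fingers":255},{"linear":[-4,-0.3,0],"rotation":[0,0,0],"fingers":255},{"linear":[-4,-0.3,0],"rotation":[0,0,0],"fingers":255},{"linear":[-4,-0.3,0],"rotation":[0,0,0],"fingers":255},{"linear":[-4,-0.3,0],"rotation":[0,0,0],"fingers":255}]' 20
cat > to.py <<'E'
import sys
from h import *
from scipy.spatial.transform import Rotation as R
s=readout.state();r=R.from_quat(s['eef_rot'])
g=np.array(eval(sys.argv[1]))
print('t',s['time'],'pos',s['ee_pos'].round(4),'cm tool',(r.inv().apply(g-s['ee_pos'])*100).round(2),'x-yaw',np.degrees(np.arctan2(*r.as_matrix()[[1,0],0])).round(2),'z',r.as_matrix()[:,2].round(4),'open',s['opening'],'q7',s['joint_positions'][6].round(2))
E
python3 to.py '[.63,.10,.265]'
```

```text
time: 1.2
ee_pos: [0.4058, 0.3701, 0.2656]
eef_rot: [0.383, 0.924, 0.0, -0.0]
wrist_force: [0.8, 0.0, -0.4]
opening: 0.0149
grip_force: 0.0
t 1.2 pos [0.4058 0.3701 0.2656] cm tool [-34.95  -3.24   0.05] x-yaw 135.0 z [-0.e+00  2.e-04 -1.e+00] open 0.014925776665824526 q7 -0.02
```

```bash
python3 -m handwheel '[{"linear":[-3.9,-0.35,0],"rotation":[0,0,0],"fingers":255},{"linear":[-3.9,-0.35,0],"rotation":[0,0,0],"fingers":255},{"linear":[-3.9,-0.35,0],"rotation":[0,0,0],"fingers":255},{"linear":[-3.9,-0.35,0],"rotation":[0,0,0],"fingers":255},{"linear":[-3.9,-0.35,0],"rotation":[0,0,0],"fingers":255},{"linear":[-3.9,-0.35,0],"rotation":[0,0,0],"fingers":255},{"linear":[-3.9,-0.35,0],"rotation":[0,0,0],"fingers":255},{"linear":[-3.9,-0.35,0],"rotation":[0,0,0],"fingers":255},{"linear":[-3.7,-0.4,0],"rotation":[0,0,0],"fingers":255},{"linear":[0,0,0],"rotation":[0,0,0],"fingers":255}]'
python3 to.py '[.654,-.065,.265]'
```

```text
time: 2.2
ee_pos: [0.6311, 0.096, 0.2649]
eef_rot: [0.386, 0.922, -0.001, 0.001]
wrist_force: [-0.4, -1.3, -0.2]
opening: 0.0004
grip_force: 0.0
t 2.2 pos [0.6311 0.096  0.2649] cm tool [-13.07  -9.67   0.04] x-yaw 134.59 z [ 2.0e-04 -3.3e-03 -1.0e+00] open 0.00040468986912007356 q7 0.65
```

```bash
python3 -m handwheel '[{"linear":[-1.3,-1,0],"rotation":[0,0,0],"fingers":255},{"linear":[-1.3,-1,0],"rotation":[0,0,0],"fingers":255},{"linear":[-1.3,-1,0],"rotation":[0,0,0],"fingers":255},{"linear":[-1.3,-1,0],"rotation":[0,0,0],"fingers":255},{"linear":[-1.3,-1,0],"rotation":[0,0,0],"fingers":255},{"linear":[-1.3,-1,0],"rotation":[0,0,0],"fingers":255},{"linear":[-1.3,-1,0],"rotation":[0,0,0],"fingers":255},{"linear":[-1.3,-1,0],"rotation":[0,0,0],"fingers":255},{"linear":[-1.3,-1,0],"rotation":[0,0,0],"fingers":255},{"linear":[-1.3,-1,0],"rotation":[0,0,0],"fingers":255}]'
python3 to.py '[.736,-.137,.265]'
```

```text
time: 3.2
ee_pos: [0.6505, -0.062, 0.2655]
eef_rot: [0.383, 0.924, -0.0, -0.0]
wrist_force: [-0.4, 2.3, 1.1]
opening: 0.0003
grip_force: 1.1
t 3.2 pos [ 0.6505 -0.062   0.2655] cm tool [-11.35   0.74   0.05] x-yaw 135.0 z [-1.e-04 -0.e+00 -1.e+00] open 0.0003469309031728594 q7 0.93
```

Contact as expected (about 2.3 N). Continuing the arc, then I'll back off and look.

```bash
python3 -m handwheel '[{"linear":[-1.3,0,0],"rotation":[0,0,0],"fingers":255},{"linear":[-1.3,0,0],"rotation":[0,0,0],"fingers":255},{"linear":[-1.3,0,0],"rotation":[0,0,0],"fingers":255},{"linear":[-1.3,0,0],"rotation":[0,0,0],"fingers":255},{"linear":[-1.3,0,0],"rotation":[0,0,0],"fingers":255},{"linear":[-1.3,0.1,0],"rotation":[0,0,0],"fingers":255},{"linear":[-1.2,0.2,0],"rotation":[0,0,0],"fingers":255},{"linear":[-1.2,0.2,0],"rotation":[0,0,0],"fingers":255},{"linear":[-1.2,0.2,0],"rotation":[0,0,0],"fingers":255},{"linear":[0,0,0],"rotation":[0,0,0],"fingers":255}]'
python3 to.py '[.398,.251,.25]'
```

```text
time: 4.2
ee_pos: [0.736, -0.1388, 0.2645]
eef_rot: [0.384, 0.924, -0.001, -0.0]
wrist_force: [-0.1, -0.3, 0.3]
opening: 0.0005
grip_force: 0.0
t 4.2 pos [ 0.736  -0.1388  0.2645] cm tool [51.47  3.57  1.43] x-yaw 134.89 z [-0.0013 -0.0017 -1.    ] open 0.0005279632914255243 q7 1.05
```

```bash
python3 -m handwheel '[{"linear":[4,0,-0.5],"rotation":[0,0,0],"fingers":255},{"linear":[4,0.3,0],"rotation":[0,0,0],"fingers":255},{"linear":[4,0.3,0],"rotation":[0,0,0],"fingers":255},{"linear":[4,0.3,0],"rotation":[0,0,0],"fingers":0},{"linear":[4,0.3,0],"rotation":[0,0,0],"fingers":0},{"linear":[4,0.3,0],"rotation":[0,0,0],"fingers":0},{"linear":[4,0.3,0],"rotation":[0,0,0],"fingers":0},{"linear":[4,0.3,0],"rotation":[0,0,0],"fingers":0},{"linear":[4,0.3,0],"rotation":[0,0,0],"fingers":0},{"linear":[4,0.3,0],"rotation":[0,0,0],"fingers":0}]'
python3 - <<'E'
from h import *
t=cam('top');s=cam('side')
a=cv2.resize(t['img'][150:310,140:420],None,fx=2.85,fy=2.85,interpolation=cv2.INTER_CUBIC)
b=s['img'][130:330,120:400]; b=cv2.resize(b,None,fx=2.85,fy=2.85,interpolation=cv2.INTER_CUBIC)
cv2.imwrite('pics/t1.png',a);cv2.imwrite('pics/s1.png',b)
E
```

```text
time: 5.2
ee_pos: [0.4709, 0.1659, 0.2707]
eef_rot: [0.383, 0.924, 0.0, 0.0]
wrist_force: [0.7, 0.3, -0.0]
opening: 0.0486
grip_force: 0.0
```

View pics/t1.png

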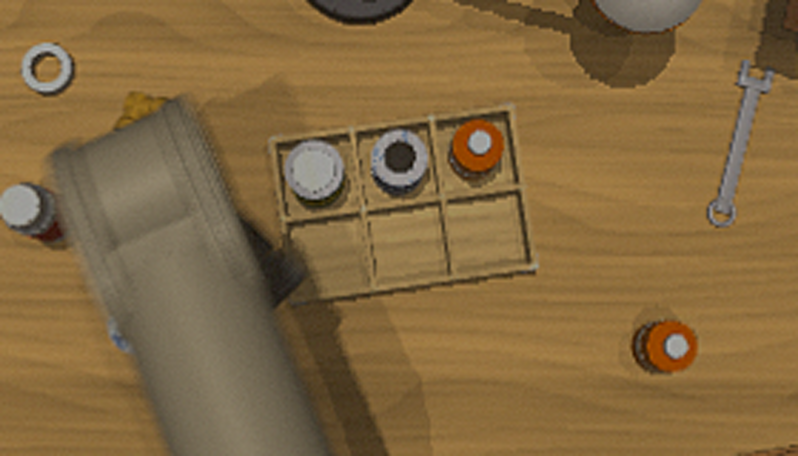

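View pics/s1.png

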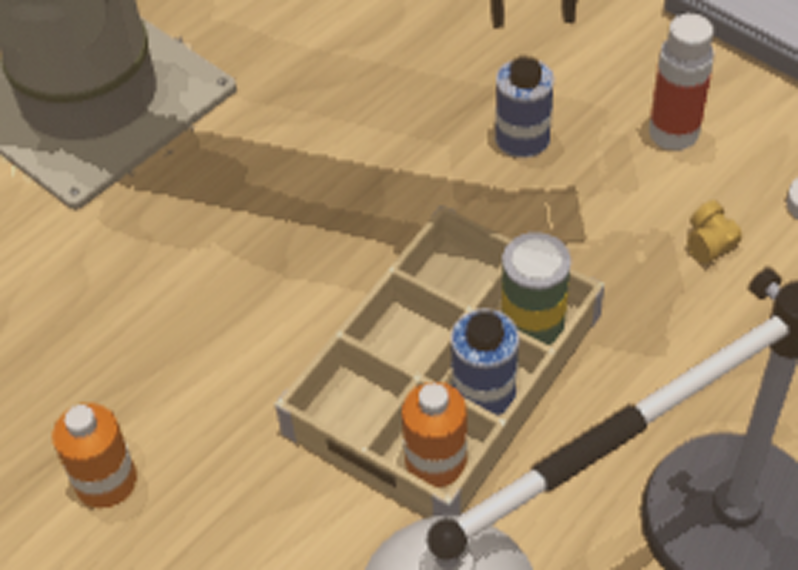

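The lamp is well clear. Near cells 1 (beside blue) and 2 (beside orange) are fully visible in the top crop, with rim corners at (270,140), (512,107), (536,270), (292,304). In the side crop those corners are at (603,288), (443,502), (280,405), (443,210).

```bash
python3 - <<'E'
from h import *
t=cam('top');s=cam('side')
T=lambda u,v:[u/2.85+140-.3,v/2.85+150-.3]
S=lambda u,v:[u/2.85+120-.3,v/2.85+130-.3]
ct=[(270,140),(512,107),(536,270),(292,304)];cs=[(603,288),(443,502),(280,405),(443,210)]
P=[]
for a,b in zip(ct,cs):
    p,e=tri(t,T(*a),s,S(*b));print('corner',p.round(4),round(e,4));P.append(plane(t,[T(*a)],.05)[0])
P=np.array(P)
loc=np.array([(.089,.132),(.089,-.132),(-.089,-.132),(-.089,.132)])
c=P[:,:2].mean(0);q=P[:,:2]-c
yaw=np.arctan2((loc[:,0]*q[:,1]-loc[:,1]*q[:,0]).sum(),(loc*q).sum());R=np.array([[np.cos(yaw),-np.sin(yaw)],[np.sin(yaw),np.cos(yaw)]])
print('c',c,'yaw',np.degrees(yaw),'res mm',((q-loc@R.T)*1000).round(1).tolist())
for i,y in((0,.086),(1,0),(2,-.086)):print('near',i,c+R@[-.043,y],'far',c+R@[.043,y])
for l,a,b,z in(('tin',[189,264],S(524,66),.104),('bot',T(676,346),S(81,415),.108),('blue far',T(400,156),S(486,328),.11),('or far',T(480,142),S(433,396),.114)):
    p,e=tri(t,a,s,b);print(l,p.round(4),round(e,4),'top',plane(t,[a],z)[0].round(4),'side',plane(s,[b],z)[0].round(4))
E
python3 to.py '[.398,.25,.06]'
```

```text
corner [0.5976 0.1255 0.0466] 0.0014
corner [ 0.6325 -0.1354  0.0514] 0.0031
corner [ 0.46   -0.1579  0.0467] 0.0035
corner [0.4228 0.1006 0.0456] 0.0025
c [ 0.52773081 -0.01724285] yaw 8.132329021359023 res mm [[-0.6, -1.2], [-0.7, 0.9], [0.4, 1.7], [0.9, -1.4]]
near 0 [0.47299768 0.06180956] far [0.55813286 0.07397511]
near 1 [ 0.48516322 -0.02332562] far [ 0.5702984  -0.01116008]
near 2 [ 0.49732877 -0.10846081] far [ 0.58246395 -0.09629526]
tin [0.3988 0.2501 0.1123] 0.0042 top [0.3974 0.25   0.104 ] side [0.395  0.2586 0.104 ]
bot [ 0.379  -0.2927  0.1122] 0.0018 top [ 0.3785 -0.2943  0.108 ] side [ 0.3769 -0.291   0.108 ]
blue far [ 0.5721 -0.0126  0.1094] 0.0009 top [ 0.5717 -0.0129  0.11  ] side [ 0.5727 -0.0125  0.11  ]
or far [ 0.5857 -0.0947  0.1156] 0.0004 top [ 0.586  -0.0947  0.114 ] side [ 0.5848 -0.0941  0.114 ]
t 5.4 pos [0.4718 0.1656 0.2708] cm tool [11.2   0.75 21.07] x-yaw 135.08 z [ 9.e-04  2.e-04 -1.e+00] open 0.0647147491501509 q7 0.37
```

```bash
python3 -m handwheel '[{"linear":[3.7,0.25,0],"rotation":[0,0,0],"fingers":0},{"linear":[3.7,0.25,0],"rotation":[0,0,0],"fingers":0},{"linear":[3.8,0.25,0],"rotation":[0,0,0],"fingers":0},{"linear":[0,0,3],"rotation":[0,0,0],"fingers":0},{"linear":[0,0,4],"rotation":[0,0,0],"fingers":0},{"linear":[0,0,3],"rotation":[0,0,0],"fingers":0},{"linear":[0,0,0],"rotation":[0,0,0],"fingers":0},{"linear":[0,0,0],"rotation":[0,0,0],"fingers":0}]'
python3 to.py '[.398,.251,.054]'
python3 - <<'E'
from h import *
s=cam('side');p=proj(s,readout.state()['ee_pos'])[0];print(p)
cv2.imwrite('pics/s2.png',cv2.resize(s['img'][90:210,240:400],None,fx=4,fy=4,interpolation=cv2.INTER_CUBIC))
E
```

```text
time: 6.2
ee_pos: [0.3992, 0.2493, 0.1713]
eef_rot: [0.384, 0.924, -0.0, 0.0]
wrist_force: [-0.3, 0.0, 0.8]
opening: 0.0867
grip_force: 0.0
t 6.2 pos [0.3992 0.2493 0.1713] cm tool [ 0.2   0.04 11.73] x-yaw 134.9 z [ 2.e-04 -3.e-04 -1.e+00] open 0.08665496746374271 q7 0.13
[303.66137763 137.23688343]
```

View pics/s2.png

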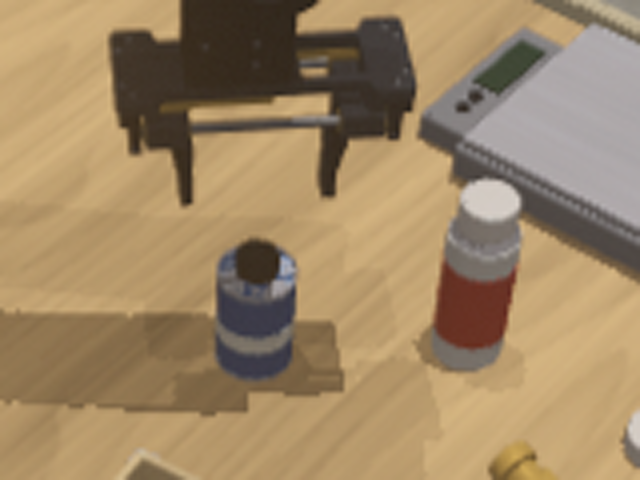

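The tin (cap at crop 258,258) sits midway below the two fingertips (186,200 and 328,190). Descending to grip.

```bash
python3 -m handwheel '[{"linear":[0.1,0,3],"rotation":[0,0,0],"fingers":0},{"linear":[0.1,0,3],"rotation":[0,0,0],"fingers":0},{"linear":[0,0,3],"rotation":[0,0,0],"fingers":0},{"linear":[0,0,2.7],"rotation":[0,0,0],"fingers":0},{"linear":[0,0,0],"rotation":[0,0,0],"fingers":0},{"linear":[0,0,0],"rotation":[0,0,0],"fingers":255},{"linear":[0,0,0],"rotation":[0,0,0],"fingers":255},{"linear":[0,0,0],"rotation":[0,0,0],"fingers":255},{"linear":[0,0,0],"rotation":[0,0,0],"fingers":255},{"linear":[0,0,0],"rotation":[0,0,0],"fingers":255}]' 25
python3 to.py '[.4852,-.0233,.21]'
```

```text
time: 7.25
ee_pos: [0.3978, 0.2525, 0.0546]
eef_rot: [0.383, 0.924, 0.001, 0.001]
wrist_force: [1.8, 1.7, 5.2]
opening: 0.0575
grip_force: 25.0
t 7.25 pos [0.3978 0.2525 0.0546] cm tool [-25.69 -13.28 -15.57] x-yaw 135.01 z [ 0.0021  0.002  -1.    ] open 0.057525012091628615 q7 0.15
```

```bash
python3 -m handwheel '[{"linear":[0,0,-2],"rotation":[0,0,0],"fingers":255},{"linear":[0,0,-4],"rotation":[0,0,0],"fingers":255},{"linear":[0,0,-4],"rotation":[0,0,0],"fingers":255},{"linear":[0,0,-4],"rotation":[0,0,0],"fingers":255},{"linear":[-2,-1,-1.5],"rotation":[0,0,0],"fingers":255},{"linear":[-3.4,-1.8,0],"rotation":[0,0,0],"fingers":255},{"linear":[-3.4,-1.8,0],"rotation":[0,0,0],"fingers":255},{"linear":[-3.4,-1.8,0],"rotation":[0,0,0],"fingers":255},{"linear":[-3.4,-1.8,0],"rotation":[0,0,0],"fingers":255},{"linear":[-3.4,-1.8,0],"rotation":[0,0,0],"fingers":255}]'
python3 -m handwheel '[{"linear":[-3.4,-1.8,0],"rotation":[0,0,0],"fingers":255},{"linear":[-3.2,-1.4,0],"rotation":[0,0,0],"fingers":255},{"linear":[0,0,0],"rotation":[0,0,0],"fingers":255},{"linear":[0,0,0],"rotation":[0,0,0],"fingers":255},{"linear":[0,0,0],"rotation":[0,0,0],"fingers":255}]'
python3 to.py '[.4852,-.0233,.062]'
python3 - <<'E'
from h import *
s=cam('side');p=proj(s,readout.state()['ee_pos'])[0];print(p)
cv2.imwrite('pics/s3.png',cv2.resize(s['img'][120:320,150:350],None,fx=3,fy=3,interpolation=cv2.INTER_CUBIC))
E
```

```text
time: 8.25
ee_pos: [0.46, 0.0449, 0.2081]
eef_rot: [0.383, 0.924, -0.0, -0.001]
wrist_force: [1.8, 0.2, -3.5]
opening: 0.0572
grip_force: 25.0
time: 8.75
ee_pos: [0.4839, -0.0219, 0.2081]
eef_rot: [0.382, 0.924, -0.0, -0.001]
wrist_force: [0.5, 0.6, -4.0]
opening: 0.0576
grip_force: 25.0
t 8.75 pos [ 0.4839 -0.0219  0.2081] cm tool [-0.21 -0.   14.61] x-yaw 135.06 z [-1.3e-03  2.0e-04 -1.0e+00] open 0.057619981380322954 q7 0.75
[258.86675137 202.63105371]
```

View pics/s3.png

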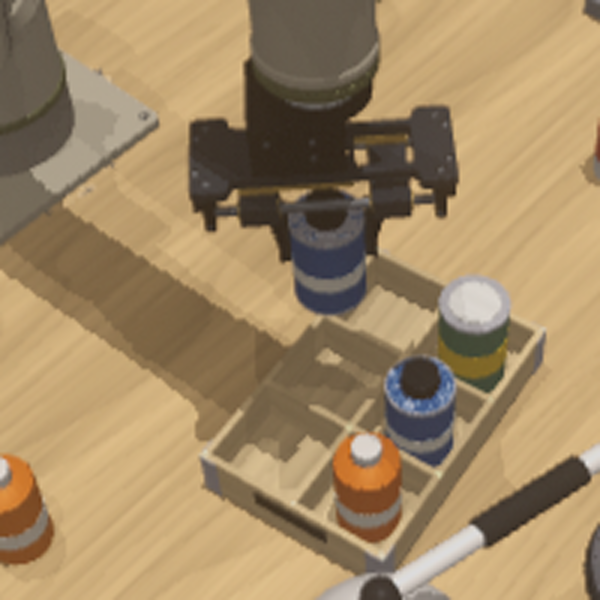

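Tin held upright above near1. Descending slowly.

```bash
python3 -m handwheel '[{"linear":[-0.2,0,2],"rotation":[0,0,0],"fingers":255},{"linear":[0,0,3],"rotation":[0,0,0],"fingers":255},{"linear":[0,0,3],"rotation":[0,0,0],"fingers":255},{"linear":[0,0,2],"rotation":[0,0,0],"fingers":255},{"linear":[0,0,1.5],"rotation":[0,0,0],"fingers":255},{"linear":[0,0,1],"rotation":[0,0,0],"fingers":255},{"linear":[0,0,0.8],"rotation":[0,0,0],"fingers":255},{"linear":[0,0,0.6],"rotation":[0,0,0],"fingers":255},{"linear":[0,0,0],"rotation":[0,0,0],"fingers":255},{"linear":[0,0,0],"rotation":[0,0,0],"fingers":255}]'
python3 to.py '[.4852,-.0233,.0606]'
```

```text
time: 9.8
ee_pos: [0.4862, -0.024, 0.0699]
eef_rot: [0.383, 0.924, 0.0, 0.0]
wrist_force: [0.8, -0.2, -4.6]
opening: 0.0576
grip_force: 25.0
t 9.8 pos [ 0.4862 -0.024   0.0699] cm tool [ 0.13 -0.02  0.93] x-yaw 135.0 z [ 6.e-04  2.e-04 -1.e+00] open 0.05755675193392545 q7 0.84
```

```bash
python3 -m handwheel '[{"linear":[0.1,0,0.2],"rotation":[0,0,0],"fingers":255},{"linear":[0,0,0.2],"rotation":[0,0,0],"fingers":255},{"linear":[0,0,0.2],"rotation":[0,0,0],"fingers":255},{"linear":[0,0,0.1],"rotation":[0,0,0],"fingers":255},{"linear":[0,0,0.1],"rotation":[0,0,0],"fingers":255},{"linear":[0,0,0.1],"rotation":[0,0,0],"fingers":255},{"linear":[0,0,0],"rotation":[0,0,0],"fingers":255},{"linear":[0,0,0],"rotation":[0,0,0],"fingers":255}]'
```

```text
time: 10.6
ee_pos: [0.4853, -0.0235, 0.0607]
eef_rot: [0.383, 0.924, 0.0, 0.0]
wrist_force: [-1.3, -0.7, -0.9]
opening: 0.0575
grip_force: 25.0
```

```bash
python3 -m handwheel '[{"linear":[0,0,0.05],"rotation":[0,0,0],"fingers":75},{"linear":[0,0,0],"rotation":[0,0,0],"fingers":50},{"linear":[0,0,0],"rotation":[0,0,0],"fingers":20},{"linear":[0,0,0],"rotation":[0,0,0],"fingers":0},{"linear":[0,0,0],"rotation":[0,0,0],"fingers":0},{"linear":[0,0,-2],"rotation":[0,0,0],"fingers":0},{"linear":[0,0,-4],"rotation":[0,0,0],"fingers":0},{"linear":[0,0,-4],"rotation":[0,0,0],"fingers":0},{"linear":[0,0,-3],"rotation":[0,0,0],"fingers":0},{"linear":[0,0,0],"rotation":[0,0,0],"fingers":0}]'
python3 to.py '[.3785,-.293,.19]'
```

```text
time: 11.6
ee_pos: [0.4874, -0.0234, 0.1941]
eef_rot: [0.383, 0.924, 0.002, 0.003]
wrist_force: [-0.0, 0.2, -0.1]
opening: 0.0871
grip_force: 0.0
t 11.6 pos [ 0.4874 -0.0234  0.1941] cm tool [-11.36 -26.77   0.29] x-yaw 134.99 z [ 0.0067  0.0017 -1.    ] open 0.08713607076059858 q7 0.76
```

```bash
python3 -m handwheel '[{"linear":[-1.4,-3.35,0],"rotation":[0,0,0],"fingers":0},{"linear":[-1.4,-3.35,0],"rotation":[0,0,0],"fingers":0},{"linear":[-1.4,-3.35,0],"rotation":[0,0,0],"fingers":0},{"linear":[-1.4,-3.35,0],"rotation":[0,0,0],"fingers":0},{"linear":[-1.4,-3.35,0],"rotation":[0,0,0],"fingers":0},{"linear":[-1.4,-3.35,0],"rotation":[0,0,0],"fingers":0},{"linear":[-1.4,-3.35,0],"rotation":[0,0,0],"fingers":0},{"linear":[-1.5,-3.3,0],"rotation":[0,0,0],"fingers":0},{"linear":[0,0,0],"rotation":[0,0,0],"fingers":0},{"linear":[0,0,0],"rotation":[0,0,0],"fingers":0}]'
python3 to.py '[.3785,-.2925,.054]'
python3 - <<'E'
from h import *
s=cam('side');p=proj(s,readout.state()['ee_pos'])[0];print(p)
cv2.imwrite('pics/s4.png',cv2.resize(s['img'][150:350,60:320],None,fx=3,fy=3,interpolation=cv2.INTER_CUBIC))
E
```

```text
time: 12.6
ee_pos: [0.3754, -0.2928, 0.1894]
eef_rot: [0.384, 0.924, -0.0, -0.0]
wrist_force: [0.1, 0.5, -0.0]
opening: 0.087
grip_force: 0.0
t 12.6 pos [ 0.3754 -0.2928  0.1894] cm tool [-0.2   0.24 13.54] x-yaw 134.9 z [-8.e-04  3.e-04 -1.e+00] open 0.08702117200278205 q7 1.36
[139.33268637 255.84878651]
```

View pics/s4.png

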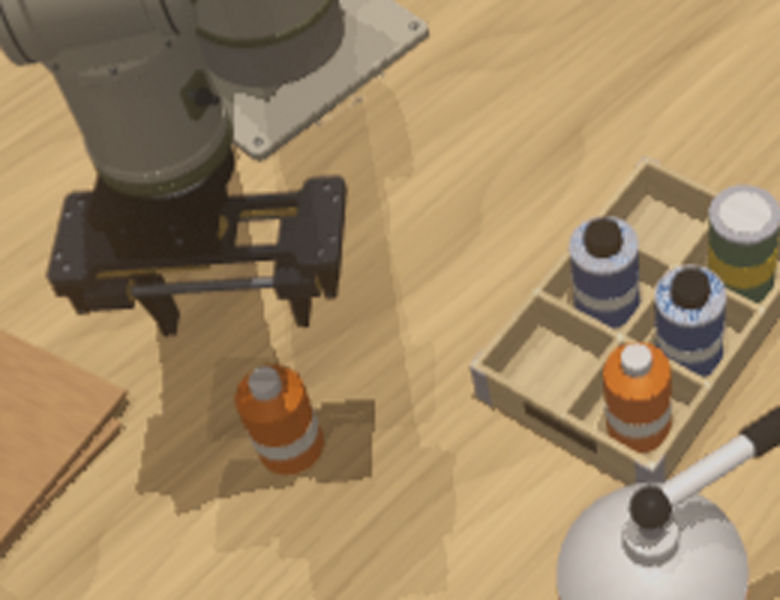

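The blue tin stands centred in near1. The bottle (cap at crop 265,378) lies a few mm to the +tool-y side of the fingertips' midpoint (236,326), so I'll correct by that and grip.

```bash
python3 -m handwheel '[{"linear":[-0.1,0.35,2],"rotation":[0,0,0],"fingers":0},{"linear":[0,0,3],"rotation":[0,0,0],"fingers":0},{"linear":[0,0,3],"rotation":[0,0,0],"fingers":0},{"linear":[0,0,3],"rotation":[0,0,0],"fingers":0},{"linear":[0,0,2.5],"rotation":[0,0,0],"fingers":0},{"linear":[0,0,0],"rotation":[0,0,0],"fingers":0},{"linear":[0,0,0],"rotation":[0,0,0],"fingers":255},{"linear":[0,0,0],"rotation":[0,0,0],"fingers":255},{"linear":[0,0,0],"rotation":[0,0,0],"fingers":255},{"linear":[0,0,0],"rotation":[0,0,0],"fingers":255}]' 20
python3 -m handwheel '[{"linear":[0,0,0],"rotation":[0,0,0],"fingers":255},{"linear":[0,0,0],"rotation":[0,0,0],"fingers":255}]'
python3 to.py '[.4973,-.1085,.2]'
```

```text
time: 13.65
ee_pos: [0.3798, -0.2908, 0.0558]
eef_rot: [0.383, 0.924, 0.0, 0.001]
wrist_force: [-0.3, -2.9, 1.1]
opening: 0.0633
grip_force: 1.0
time: 13.85
ee_pos: [0.3793, -0.2911, 0.0555]
eef_rot: [0.383, 0.924, -0.0, 0.0]
wrist_force: [-2.3, -0.4, 5.8]
opening: 0.0534
grip_force: 20.0
t 13.85 pos [ 0.3793 -0.2911  0.0555] cm tool [  4.57  21.26 -14.45] x-yaw 134.98 z [ 7.e-04 -3.e-04 -1.e+00] open 0.053402084626961416 q7 1.54
```

```bash
python3 -m handwheel '[{"linear":[0,0,-2],"rotation":[0,0,0],"fingers":255},{"linear":[0,0,-4],"rotation":[0,0,0],"fingers":255},{"linear":[0,0,-4],"rotation":[0,0,0],"fingers":255},{"linear":[0,0,-4],"rotation":[0,0,0],"fingers":255},{"linear":[0.5,2,-0.5],"rotation":[0,0,0],"fingers":255},{"linear":[0.8,3.8,0],"rotation":[0,0,0],"fingers":255},{"linear":[0.8,3.8,0],"rotation":[0,0,0],"fingers":255},{"linear":[0.8,3.8,0],"rotation":[0,0,0],"fingers":255},{"linear":[0.8,3.8,0],"rotation":[0,0,0],"fingers":255},{"linear":[0.8,3.8,0],"rotation":[0,0,0],"fingers":255}]'
python3 -m handwheel '[{"linear":[0,0.2,0],"rotation":[0,0,0],"fingers":255},{"linear":[0,0,0],"rotation":[0,0,0],"fingers":255},{"linear":[0,0,0],"rotation":[0,0,0],"fingers":255},{"linear":[0,0,0],"rotation":[0,0,0],"fingers":255}]'
python3 to.py '[.4973,-.1085,.0615]'
python3 - <<'E'
from h import *
s=cam('side')
cv2.imwrite('pics/s5.png',cv2.resize(s['img'][140:320,150:350],None,fx=3,fy=3,interpolation=cv2.INTER_CUBIC))
E
```

```text
time: 14.85
ee_pos: [0.4961, -0.1086, 0.1996]
eef_rot: [0.383, 0.924, 0.0, -0.001]
wrist_force: [-0.1, -0.4, -2.7]
opening: 0.0535
grip_force: 20.0
time: 15.25
ee_pos: [0.4966, -0.1101, 0.2]
eef_rot: [0.384, 0.924, 0.0, -0.0]
wrist_force: [-0.2, -0.2, -3.9]
opening: 0.0534
grip_force: 20.0
t 15.25 pos [ 0.4966 -0.1101  0.2   ] cm tool [ 0.06  0.16 13.85] x-yaw 134.89 z [-2.e-04  2.e-04 -1.e+00] open 0.05338832607882606 q7 0.97
```

View pics/s5.png

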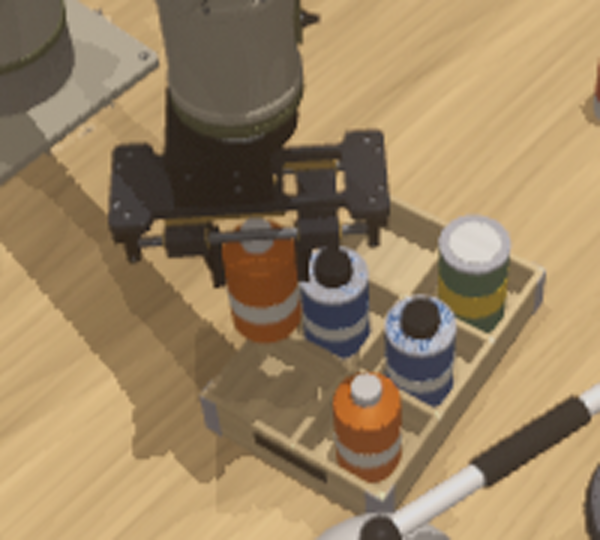

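The bottle hangs upright above near2, and everything else stands. Lowering.

```bash
python3 -m handwheel '[{"linear":[0,0.1,2],"rotation":[0,0,0],"fingers":255},{"linear":[0,0,3],"rotation":[0,0,0],"fingers":255},{"linear":[0,0,3],"rotation":[0,0,0],"fingers":255},{"linear":[0,0,2],"rotation":[0,0,0],"fingers":255},{"linear":[0,0,1.4],"rotation":[0,0,0],"fingers":255},{"linear":[0,0,0.8],"rotation":[0,0,0],"fingers":255},{"linear":[0,0,0.6],"rotation":[0,0,0],"fingers":255},{"linear":[0,0,0.4],"rotation":[0,0,0],"fingers":255},{"linear":[0,0,0],"rotation":[0,0,0],"fingers":255},{"linear":[0,0,0],"rotation":[0,0,0],"fingers":255}]'
python3 to.py '[.4973,-.1085,.0615]'
```

```text
time: 16.3
ee_pos: [0.4983, -0.1083, 0.0685]
eef_rot: [0.383, 0.924, 0.0, 0.0]
wrist_force: [-0.4, 0.0, -4.5]
opening: 0.0533
grip_force: 20.0
t 16.3 pos [ 0.4983 -0.1083  0.0685] cm tool [ 0.06 -0.09  0.7 ] x-yaw 135.0 z [ 9.e-04  1.e-04 -1.e+00] open 0.05329055482201769 q7 1.07
```

```bash
python3 -m handwheel '[{"linear":[0,0,0.2],"rotation":[0,0,0],"fingers":255},{"linear":[0,0,0.2],"rotation":[0,0,0],"fingers":255},{"linear":[0,0,0.1],"rotation":[0,0,0],"fingers":255},{"linear":[0,0,0.1],"rotation":[0,0,0],"fingers":255},{"linear":[0,0,0.1],"rotation":[0,0,0],"fingers":255},{"linear":[0,0,0],"rotation":[0,0,0],"fingers":255},{"linear":[0,0,0],"rotation":[0,0,0],"fingers":255}]'
```

```text
time: 17.0
ee_pos: [0.4981, -0.1083, 0.0616]
eef_rot: [0.383, 0.924, 0.0, -0.0]
wrist_force: [-3.4, 0.5, 5.6]
opening: 0.0537
grip_force: 20.0
```

Floor contact felt. Releasing, rising and moving aside for a final look.

```bash
python3 -m handwheel '[{"linear":[0,0,0],"rotation":[0,0,0],"fingers":85},{"linear":[0,0,0],"rotation":[0,0,0],"fingers":50},{"linear":[0,0,0],"rotation":[0,0,0],"fingers":20},{"linear":[0,0,0],"rotation":[0,0,0],"fingers":0},{"linear":[0,0,0],"rotation":[0,0,0],"fingers":0},{"linear":[0,0,-2],"rotation":[0,0,0],"fingers":0},{"linear":[0,0,-4],"rotation":[0,0,0],"fingers":0},{"linear":[0,0,-4],"rotation":[0,0,0],"fingers":0},{"linear":[0,0,-3],"rotation":[0,0,0],"fingers":0},{"linear":[0,0,0],"rotation":[0,0,0],"fingers":0}]'
python3 -m handwheel '[{"linear":[0,-3,0],"rotation":[0,0,0],"fingers":0},{"linear":[0,-4,0],"rotation":[0,0,0],"fingers":0},{"linear":[0,-4,0],"rotation":[0,0,0],"fingers":0},{"linear":[-1,-4,0],"rotation":[0,0,0],"fingers":0},{"linear":[-1,-4,0],"rotation":[0,0,0],"fingers":0},{"linear":[-1,-4,0],"rotation":[0,0,0],"fingers":0},{"linear":[0,0,0],"rotation":[0,0,0],"fingers":0},{"linear":[0,0,0],"rotation":[0,0,0],"fingers":0},{"linear":[0,0,0],"rotation":[0,0,0],"fingers":0}]'
python3 - <<'E'
from h import *
t=cam('top');s=cam('side')
a=cv2.resize(t['img'][120:300,200:400],None,fx=2,fy=2);b=cv2.resize(s['img'][140:320,150:350],None,fx=2,fy=2)
cv2.imwrite('pics/f.png',np.hstack([a,b]))
E
```

```text
time: 18.0
ee_pos: [0.5001, -0.1087, 0.195]
eef_rot: [0.383, 0.924, 0.002, 0.003]
wrist_force: [-0.1, 0.7, -0.3]
opening: 0.0871
grip_force: 0.0
time: 18.9
ee_pos: [0.3571, -0.2911, 0.1906]
eef_rot: [0.382, 0.924, 0.0, -0.0]
wrist_force: [0.4, -0.0, 0.8]
opening: 0.0872
grip_force: 0.0
```

View pics/f.png

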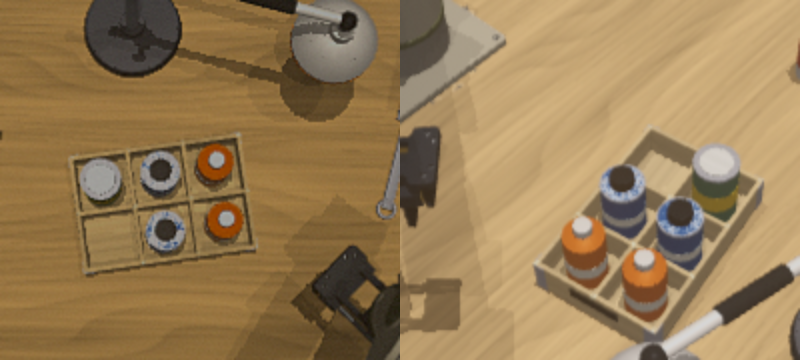

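Both stand upright beside their own kind (caps at 165,230 and 227,219 in the left half), and the shade (335,40) is well clear of the crate. I'll do a quick numeric check and hand in.

```bash
python3 - <<'E'
from h import *
t=cam('top')
p=plane(t,[[282.3,234.8]],.11)[0,:2],plane(t,[[313.3,229.3]],.114)[0,:2]
e=[np.hypot(*(p[0]-[.4852,-.0233])),np.hypot(*(p[1]-[.4973,-.1085]))]
print(p,e,'ball',plane(t,[[374,130]],.313))
if max(e)<.012: print(robot.sign_off())
E
```

```text
(array([ 0.4828445, -0.0196073]), array([ 0.4988917 , -0.10941026])) [np.float64(0.004380007913730284), np.float64(0.0018335931761857829)] ball [[ 0.73737381 -0.24881181  0.313     ]]
the job is handed in; nothing more can be done
None
```

The job is handed in, though the sign-off returned no verdict: the lamp is swung clear of the crate, and the blue tin and orange bottle each stand upright in the cell beside their own kind, measured about 4 mm and 2 mm from the cell centres.

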